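# Take a contact reading on a clamped instrument with a spring-tipped test probe

## Task

Draw the square-handled test probe up out of its socket in the wooden tool block, and touch its spring tip to the middle of the low round contact disc on the clamped instrument's sloping plate, with the probe square to that plate and pressed gently, so that the tip is pushed in about half of its 10 mm travel. Finish while still holding it there, pressed and still, for the reading: do not let go or put it down. Leave the other tools and the jar as they stand, and do not shift the clamped instrument.

Things in the scene. Friction and masses are not known exactly. Their poses are not given: they have to be found in the camera images.
- probe: Test probe (about 72 g), upright, tip down, in one of the block's 3 sockets: black square handle 18 x 18 mm with steel band near its top, steel flange 24 mm across. Origin on the axis at the flange's underside, which rests on the block; z along the axis away from the tip: flange z 0 to 5 mm, handle 5 to 82, round 10 mm shank 0 to -60, free tip's end -75. x, y square to the handle's flat sides
- probe_point (a point): the very end of the probe's tip (brass rod 6 mm across with a round end, 15 mm of it showing below the shank when free)
- probe_tip (a joint): how far the sprung tip is pushed in (m): 0 free, 0.010 fully in. The spring pushes back with 1 N at first touch, 3.5 N at 5 mm and 6 N at 10 mm (500 N/m)
- spot (a point): Contact disc on the instrument: flat round steel disc 18 mm across, standing 5 mm above the metal plate, a dark flat washer round its foot. Origin: middle of its top face; z square out of the plate. The only low round disc there: the others on the plate are a square steel pad (16 mm, 50 mm away) and a taller round black cap (22 mm across, 10 mm high, 48 mm away)
- housing: the clamped instrument (grey box with the metal plate); origin at the middle of the pivot, z square out of the plate, x up the slope, y along the pivot
- stand: Grey work holder fixed on the bench, base 150 (x) x 130 (y) x 12 mm, origin under its middle, two cheeks 87 mm high at y = +-55 mm. Between them on a stiff pivot (along y, 80 mm up, holds 6 N m): the instrument, a grey box 125 x 84 x 36 mm with metal plate 105 x 72 on top, sloping down to the stand's -x by 0.1 to 0.45 rad. Disc: 18 mm up-slope, 4 mm to +y and 35 mm out from the pivot
- block: wooden tool block, fixed, 56 (x) x 220 (y) x 85 mm high, origin under its middle, with three through holes 14 mm across at y = -80, 0 and +80 mm, one tool in each
- screwdriver: screwdriver in another socket, plump round black handle 26 mm across, 60 mm above the block's top; leave it. Origin on its axis at the block's top
- bulb_driver: driver in another socket, with a thin steel neck and a black ball 30 mm across, 55 mm above the block's top; leave it. Origin on its axis at the block's top
- jar_mid: amber glass jar with white cap, 48 mm across and 60 mm high, standing loose on the mat beyond and between block and stand; leave it. Origin under its middle
There are look-alikes about, which are no part of the job. Of the things that look like the stand, the largest one is meant.

How it is judged:
By the outcome, as a careful person would: the job done as asked, in the order asked, and still so for the second after the job is handed in, while the arm keeps its last pose, push and grip.
It also fails if it takes over 40 s, if anything falls off the work surface, if the arm or the gripper's body presses on something with over 40 N, if the wrist force passes 120 N, or if a joint passes its speed limit or range.

## Robot

A 7-joint arm with a two-finger parallel gripper is mounted at the origin on the work surface. World frame = base frame: x ahead of the robot, y to its left, z up, the work surface at z = 0. Lengths are in m, angles in rad, forces in N, time in s.
With the tool pointing down it reaches from about 0.4 to 0.85 m from the base axis. Payload 10.4 kg.
Tool frame: the origin (TCP) lies at the very end of the fingers, on their centre line; the grasp point (between the pads) lies 19 mm behind it (grip_point_offset is the distance from the TCP to the grasp point, in m); z points along the fingers, y is the line along which they close (so a half turn about z gives the same grasp; the last joint's range is limited). The gripper opens to 87 mm and grips with 3 to 60 N. Pads are 19 mm wide; open, the fingers measure 117 mm over their backs; the gripper's body (75 mm by 190 mm) begins 51 mm behind the grasp point.
Start: joints at [1.103, 0.332, -0.065, 1.46, 0.022, 1.35, -0.088], TCP at [0.269, -0.564, 0.185] pointing down, gripper open.
Joint ranges: [-2.6, 2.6], [-0.5, 2.12], [-1.47, 1.34], [0.16, 2.42], [-1.27, 4.41], [0.06, 2.06], [-2.6, 2.6]. Speed limits (rad/s): [2.22, 2.22, 2.79, 2.79, 3.14, 3.14, 3.14].

## Interface

Orientations are given as a unit quaternion [x, y, z, w].
In Python, from bench import * gives the robot as it stands.
- The arm moves only by the tool play_rows, never from a script. Its argument "increments" is text: rows parted by semicolons, each of 7 numbers parted by spaces: the turn, a rotation vector about the tool's x, y, z in rad, then the shift along the tool's x, y, z in m, then the opening, from 0 (shut) to 1 (fully open). A call has 1 to 8 rows; each row is the pose to reach, as a shift and turn from the pose commanded when the call began, along the tool's axes at that moment; what a row does not reach only later rows make up. A row lasts 1/10 s, in which the tool goes at most 50 mm and 8.59 degrees, less where a joint would pass 70% of its speed; a pose out of reach is approached as far as the arm can. A call with a gripper value outside its range is refused whole. The fingers move at their own pace and stop on an object; "grip_force" is the grip in N (left out, the last holds). Time passes only in rows, so rows that repeat a pose let the fingers close. It gives the time, the measured TCP pose, the force, the opening and the grip force at its end, in the units of the state.
- read_state(): the state, without advancing time (a new reading comes with each control period).
- camera(name): name is "side" or "top"; returns a dict with "color" (400x640x3 uint8, red, green, blue), "fx", "fy", "cx", "cy" (pixels), "camera_from_world" (4x4, takes a point from world to camera coordinates). Camera axes: x right, y down, z forward; pixel columns grow to the right and rows downward; lengths in m; the calibration is good to about 2 mm. A picture is of the moment at which its call begins. There is no depth.
- close_job(): hands the job in; it is judged then, once.
The state is a dict: "time": time; "joint_positions": joint angles; "joint_vel": joint speeds; "joint_torque": joint torques, N m; "ee_pos": TCP position; "eef_rot": TCP orientation; "ft_force": force on the tool from outside, world axes, zero at the start; "torque": the same for the moment, N m; "width": finger opening in m; "grip_force": force on a finger pad.
Only numpy, scipy, OpenCV 4.12 (cv2) and the standard library are available. Lean on these libraries where they do the work, as an engineer would, in place of code of your own. Each camera call takes 0.05 s, during which the arm holds its last target. There are 200 camera calls.

## Working session

There is one attempt and no reset: what is moved stays moved. The work goes in short steps, Python scripts to look and compute and a tool call to move; the robot and the scene stay as the last step left them, time stands still between calls to the robot, and variables do not carry over. Pictures are saved under pics/ and viewed, at most 10 in all, crops included, and the job is handed in when it is done.

Besides the shell and the picture viewer there is one more tool, called by a JSON object that holds its "name" and its "arguments", one argument or row to a line. play_rows: Moves the arm, as the interface text tells. Its arguments: {"type":"object","properties":{"increments":{"type":"string"},"grip_force":{"type":"number"}},"required":["increments"]}

```bash
mkdir -p pics; ls; python3 - <<'E'
from bench import *
import cv2,json
s=read_state(); print(s)
for n in("side","top"):
    c=camera(n); cv2.imwrite(f"pics/{n}0.png",c["color"][...,::-1]); print(n,c["fx"],c["fy"],c["cx"],c["cy"],c["camera_from_world"])
E
```

```text
pics
{'time': 0.0, 'joint_positions': array([ 1.10335724,  0.33289268, -0.06472875,  1.46094792,  0.0216155 ,
        1.34992125, -0.08852094]), 'joint_vel': array([ 0.00074492,  0.00100195, -0.00029315, -0.00136548,  0.00012407,
       -0.00177915,  0.00137873]), 'joint_torque': array([-1.07524265e-03, -6.23260546e+01,  2.35865236e-02, -3.89897346e+01,
       -6.15540706e-02,  3.97439883e-02,  1.24447115e-04]), 'ee_pos': array([ 0.26875192, -0.5637638 ,  0.18463792]), 'eef_rot': array([ 9.75362919e-01,  2.20605153e-01, -1.98760014e-04, -7.09076810e-04]), 'ft_force': array([0.05701089, 0.3281567 , 0.29717098]), 'torque': array([-0.03360246, -0.01633379,  0.00509869]), 'grip_force': 0.0, 'width': 0.08677881678123259}
side 366.3642519728442 366.3642519728442 321.50937228153003 202.52787051347852 [[-0.74545699 -0.6665413  -0.0040718   0.41337091]
 [-0.49811336  0.56112629 -0.66107516  0.3520772 ]
 [ 0.44291868 -0.49077488 -0.75030864  0.66996579]
 [ 0.          0.          0.          1.        ]]
top 402.29505593397965 402.29505593397965 324.1228441139117 201.2796417577691 [[-0.01352448 -0.99975145 -0.0177236  -0.00702327]
 [-0.99225268  0.01560804 -0.12325185  0.55423176]
 [ 0.12349784  0.01591937 -0.99221714  0.85923379]
 [ 0.          0.          0.          1.        ]]
```

View pics/side0.png

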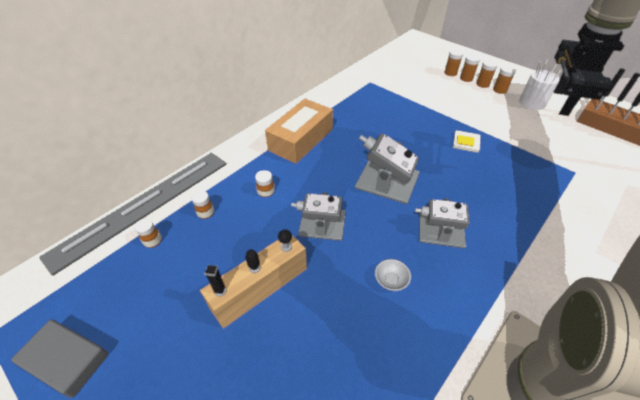

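View pics/top0.png

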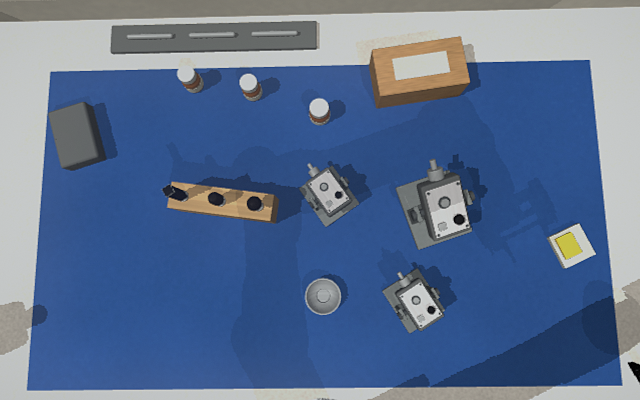

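The probe is at the block's left end: top (172,191), side (215,280). The largest stand is at top (440,207), side (390,165). Now enlarged crops of both.

```bash
cat > h.py <<'E'
import numpy as np, cv2
from bench import *
def panel(img,x0,y0,w,h,W,H,step=10):
    k=W/w
    p=cv2.resize(img[y0:y0+h,x0:x0+w],(W,H),interpolation=cv2.INTER_CUBIC)
    for u in range((x0//step+1)*step,x0+w,step):
        X=int((u+.5-x0)*k); cv2.line(p,(X,0),(X,8),(0,0,255),1); cv2.putText(p,str(u),(X-10,18),0,.35,(0,255,255),1)
    for v in range((y0//step+1)*step,y0+h,step):
        Y=int((v+.5-y0)*k); cv2.line(p,(0,Y),(8,Y),(0,0,255),1); cv2.putText(p,str(v),(10,Y+4),0,.35,(0,255,255),1)
    return p
def proj(c,P):
    P=np.atleast_2d(P); q=P@c["camera_from_world"][:3,:3].T+c["camera_from_world"][:3,3]
    return np.c_[q[:,0]/q[:,2]*c["fx"]+c["cx"],q[:,1]/q[:,2]*c["fy"]+c["cy"]]
def ray(c,uv):
    T=c["camera_from_world"];R=T[:3,:3]
    d=R.T@np.array([(uv[0]-c["cx"])/c["fx"],(uv[1]-c["cy"])/c["fy"],1]); return -R.T@T[:3,3],d/np.linalg.norm(d)
def onz(c,uv,z):
    o,d=ray(c,uv); return o+d*(z-o[2])/d[2]
def tri(cs,uvs):
    A=np.zeros((3,3));b=np.zeros(3)
    rs=[ray(c,u) for c,u in zip(cs,uvs)]
    for o,d in rs:
        M=np.eye(3)-np.outer(d,d);A+=M;b+=M@o
    p=np.linalg.solve(A,b); return p,[np.linalg.norm(np.cross(d,p-o)) for o,d in rs]
E
python3 - <<'E'
from h import *
t=cv2.imread("pics/top0.png");s=cv2.imread("pics/side0.png")
cv2.imwrite("pics/st.png",np.hstack([panel(t,392,150,100,110,400,440),panel(s,345,120,100,110,400,440)]))
cv2.imwrite("pics/pr.png",np.hstack([panel(t,155,170,130,60,520,240),np.zeros((240,1,3),np.uint8)]))
a=panel(t,155,172,130,60,780,360);b=panel(s,195,222,120,110,0 or 480,440)
a=panel(t,155,172,130,56,780,336)
cv2.imwrite("pics/prt.png",a);cv2.imwrite("pics/prs.png",panel(s,195,222,125,110,675,594))
E
```

```text
(no output)
```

View pics/st.png

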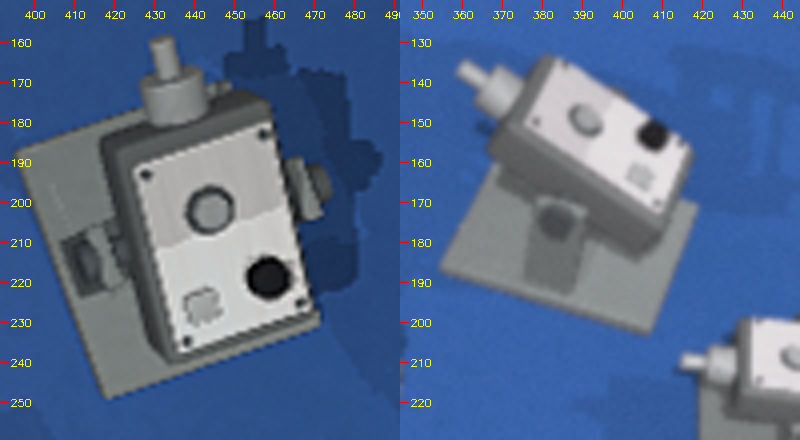

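View pics/prt.png

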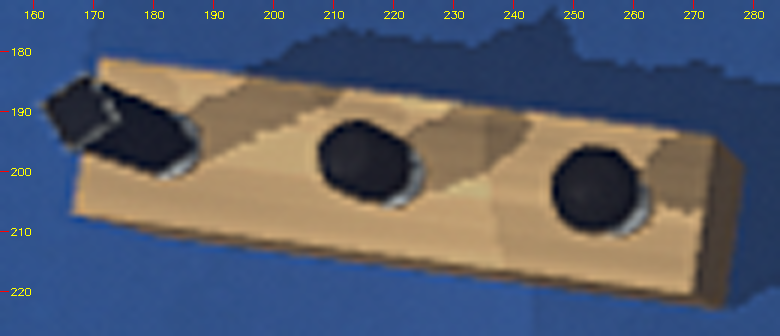

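View pics/prs.png

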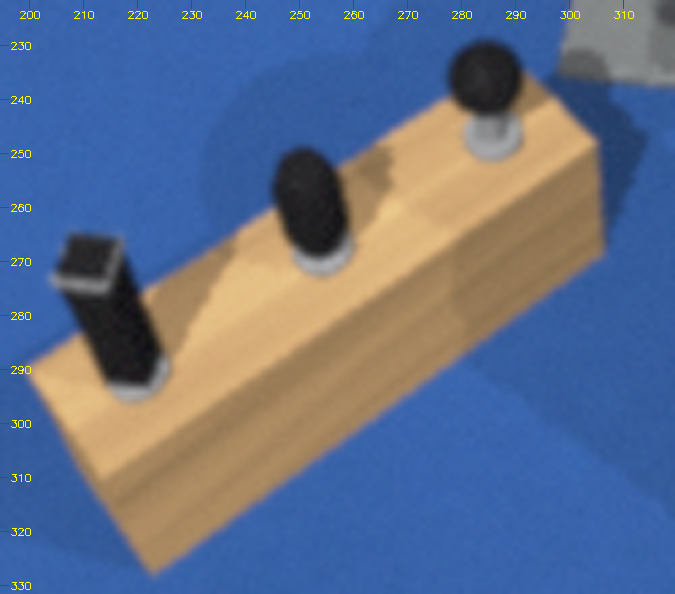

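Corners of block, handle, base, plate, disc and cap are readable (st: disc at top (444.3,202.3), side (391,149)). Now I fit the poses to the given geometry.

```bash
cat > fit.py <<'E'
from h import *
from scipy.optimize import least_squares
from scipy.spatial.transform import Rotation as R
T,S=camera("top"),camera("side")
def fit(f,x0,obs):  # obs: list (cam,uv); f(x)->points
    uv=np.array([o[1] for o in obs])
    r=lambda x:(np.array([proj(o[0],p)[0] for o,p in zip(obs,f(x))])-uv).ravel()
    s=least_squares(r,x0,loss="soft_l1"); return s.x,r(s.x).reshape(-1,2),f
tp=lambda X,Y:(X/6+154.5,Y/6+171.5); sp=lambda X,Y:(X/5.4+194.5,Y/5.4+221.5)
B=[(T,tp(99,57),(28,110,85)),(T,tp(714,134),(28,-110,85)),(T,tp(692,294),(-28,-110,85)),(T,tp(73,214),(-28,110,85)),
(T,tp(724,308),(-28,-110,0)),(S,sp(29,364),(28,110,85)),(S,sp(99,480),(-28,110,85)),(S,sp(598,143),(-28,-110,85)),(S,sp(153,574),(-28,110,0)),(S,sp(606,252),(-28,-110,0))]
L=np.array([b[2] for b in B])/1e3
def rigid(x,L): return R.from_euler("z",x[2]).apply(L)+[x[0],x[1],0]
x,res,_=fit(lambda x:rigid(x,L),[.5,.2,0],B); print("block",x.round(4),"\n",res.round(1).tolist())
pr=rigid(x,np.array([[0,.08,.085]]))[0]; print("probe from block",pr.round(4))
H=[(T,tp(45,103)),(T,tp(83,73)),(T,tp(121,117)),(T,tp(72,150)),(S,sp(73,234)),(S,sp(121,238)),(S,sp(110,286)),(S,sp(52,279))]
def hp(x):
    P=rigid(x,np.array([(a*.009,b*.009,.167) for a,b in((1,1),(1,-1),(-1,-1),(-1,1))]))
    # top view order: left,top,right,bottom ; side order: topleft,topright,botright,botleft
    c=P.mean(0); out=[]
    return P
def best(obs,z,h=.009):
    P0=[onz(o[0],o[1],z)[:2] for o in obs]; return np.array(P0)
P=best(H,.167); print("handle corners top",P[:4].round(4).tolist(),"side",P[4:].round(4).tolist())
for Q in(P[:4],P[4:]):
    e=np.roll(Q,-1,0)-Q; print(Q.mean(0).round(4),np.linalg.norm(e,axis=1).round(4),(np.degrees(np.arctan2(e[:,1],e[:,0]))%90).round(1))
q=lambda X,Y:(X/4+391.5,Y/4+149.5); w=lambda X,Y:((X-400)/4+344.5,Y/4+119.5)
feats=dict(disc=(q(211,211),w(586,118)),cap=(q(268,277),w(653,135)),pad=(q(203,306),w(641,177)),
 c1=(q(133,165),w(524,125)),c2=(q(268,122),w(553,62)),c3=(q(316,305),w(692,150)),c4=(q(180,355),w(655,215)),
 b1=(q(17,153),w(440,268)))
for k,(a,b) in feats.items():
    p,e=tri([T,S],[a,b]); print(k,p.round(4),np.round(e,4))
for c,u in((T,q(17,153)),(T,q(107,399)),(T,q(320,325)),(S,w(440,268)),(S,w(651,333)),(S,w(697,204))): print("base",onz(c,u,.012).round(4))
E
python3 fit.py
```

```text
block [ 0.5544  0.2036 -0.1482] 
 [[0.0, -1.0], [-0.2, -0.3], [-0.5, -0.6], [-0.4, -1.2], [-0.2, -0.1], [0.3, 0.6], [1.2, -0.3], [0.6, -0.0], [0.5, 0.5], [0.5, 0.7]]
probe from block [0.5662 0.2828 0.085 ]
handle corners top [[0.5667, 0.292], [0.5762, 0.2801], [0.5618, 0.2675], [0.5514, 0.2828]] side [[0.5767, 0.2818], [0.5634, 0.2721], [0.5514, 0.2857], [0.5678, 0.2968]]
[0.564  0.2806] [0.0152 0.0192 0.0185 0.0178] [38.7 41.3 34.  31.1]
[0.5648 0.2841] [0.0164 0.0182 0.0198 0.0175] [36.3 41.3 34.1 30.6]
disc [ 0.5395 -0.2558  0.1178] [0.0018 0.0018]
cap [ 0.5067 -0.2878  0.1016] [0.0012 0.0012]
pad [ 0.4933 -0.256   0.0944] [0.0016 0.0016]
c1 [ 0.5619 -0.2168  0.1242] [0.0012 0.0012]
c2 [ 0.5846 -0.2843  0.1225] [0.0033 0.0033]
c3 [ 0.4929 -0.3209  0.0748] [0.0002 0.0002]
c4 [ 0.4706 -0.2451  0.0827] [0.0037 0.0037]
b1 [ 0.5885 -0.1785  0.0043] [0.0023 0.0023]
base [ 0.5853 -0.1784  0.012 ]
base [ 0.4455 -0.2236  0.012 ]
base [ 0.4851 -0.3442  0.012 ]
base [ 0.5862 -0.1713  0.012 ]
base [ 0.4455 -0.2168  0.012 ]
base [ 0.4885 -0.3425  0.012 ]
```

```bash
cat > fit2.py <<'E'
import io,contextlib
with contextlib.redirect_stdout(io.StringIO()):
    from fit import *
# params: block(3) stand x,y,yaw tilt, ox, camT du,dv, camS du,dv
st=[(T,q(17,153),"b",(75,65)),(T,q(107,399),"b",(-75,65)),(T,q(320,325),"b",(-75,-65)),(S,w(440,268),"b",(75,65)),(S,w(651,333),"b",(-75,65)),(S,w(697,204),"b",(-75,-65)),
 (T,q(211,211),"h",(18,4,35)),(S,w(586,118),"h",(18,4,35))]
for (x,y),k in zip(((52.5,36),(52.5,-36),(-52.5,-36),(-52.5,36)),("c1","c2","c3","c4")):
    for c,u in zip((T,S),feats[k]): st.append((c,u,"p",(x,y,30)))
def spt(x,k,l):
    l=np.array(l)/1e3
    if k=="b": L0=np.r_[l,.012]
    else:
        if k=="p": l=l+[x[7],x[12],0]
        L0=R.from_euler("y",-x[6]).apply(l)+[0,0,.08]   # x up the slope
    return R.from_euler("z",x[5]).apply(L0)+[x[3],x[4],0]
def fun(x):
    r=[]
    for c,u,l in B: r.append(proj(c,rigid(x[:3],np.array([l])/1e3))[0]+(x[8:10] if c is T else x[10:12])-u)
    for c,u,k,l in st: r.append(proj(c,spt(x,k,l))[0]+(x[8:10] if c is T else x[10:12])-u)
    r=np.array(r); return np.r_[r.ravel(),x[8:12]*.7,x[12]*500]
s=least_squares(fun,[.55,.2,-.15,.53,-.26,.31,.4,0,0,0,0,0,0],loss="soft_l1")
x=s.x
if __name__=="__main__":
    print(x.round(4)); r=fun(x)[:-5].reshape(-1,2).round(1)
    for o,e in zip(B+st,r): print("T" if o[0] is T else "S",o[2:],e)
d=spt(x,"h",(18,4,35)); n=spt(x,"h",(18,4,36))-d; n/=np.linalg.norm(n)
pr=rigid(x[:3],np.array([[0,.08,.085]]))[0]
if __name__=="__main__": print("disc",d.round(4),"n",n.round(4),"probe",pr.round(4))
for c,o,nm in((T,x[8:10],"T"),(S,x[10:12],"S")):
    us=[h[1] for h in H[(0 if nm=="T" else 4):][:4]]
    Q=np.array([onz(c,np.array(u)-o,.167)[:2] for u in us]); print(nm,"handle top centre",Q.mean(0).round(4))
E
python3 fit2.py
```

```text
[ 5.5590e-01  2.0210e-01 -1.4530e-01  5.3870e-01 -2.6170e-01  3.1870e-01
  4.0290e-01 -4.0000e-04 -2.0610e-01  1.1966e+00 -7.6550e-01  1.0165e+00
 -2.0000e-04]
T ((28, 110, 85),) [ 0.5 -0.3]
T ((28, -110, 85),) [0.3 0. ]
T ((-28, -110, 85),) [ 0.  -0.3]
T ((-28, 110, 85),) [ 0.1 -0.5]
T ((-28, -110, 0),) [0.3 0.3]
S ((28, 110, 85),) [-0.3  0.7]
S ((-28, 110, 85),) [ 0.8 -0.2]
S ((-28, -110, 85),) [-0.2  0. ]
S ((-28, 110, 0),) [-0.   0.6]
S ((-28, -110, 0),) [-0.4  0.8]
T ('b', (75, 65)) [-1.1 -0.6]
T ('b', (-75, 65)) [-0.3  0.5]
T ('b', (-75, -65)) [ 1.  -0.1]
S ('b', (75, 65)) [-0.5 -0.6]
S ('b', (-75, 65)) [ 0.1 -0.7]
S ('b', (-75, -65)) [0.3 0.3]
T ('h', (18, 4, 35)) [0.1 0. ]
S ('h', (18, 4, 35)) [0.1 0.3]
T ('p', (52.5, 36, 30)) [-0.3  0.5]
S ('p', (52.5, 36, 30)) [-0.2  0. ]
T ('p', (52.5, -36, 30)) [-0.  -0.6]
S ('p', (52.5, -36, 30)) [ 0.9 -0.6]
T ('p', (-52.5, -36, 30)) [-1.1  0.9]
S ('p', (-52.5, -36, 30)) [-0.9 -1.2]
T ('p', (-52.5, 36, 30)) [ 0.1 -0.1]
S ('p', (-52.5, 36, 30)) [ 1.5 -0.3]
disc [ 0.5401 -0.2571  0.1193] n [-0.3723 -0.1228  0.9199] probe [0.5675 0.2813 0.085 ]
T handle top centre [0.5663 0.2803]
S handle top centre [0.5655 0.2819]
```

The fit is good to about 1 px: disc (0.540,-0.257,0.119), tilt 0.403, probe (0.567,0.281), handle turned about 36°. Next I write a helper to convert targets into moves.

```bash
cat > go.py <<'E'
from h import *
from scipy.spatial.transform import Rotation as R
def down(yaz):  # tool down, tool y at azimuth yaz deg
    a=np.radians(yaz); y=np.array([np.cos(a),np.sin(a),0]); z=np.array([0,0,-1.]); return np.c_[np.cross(y,z),y,z]
def rel(p,M,p0=None,M0=None):
    s=read_state()
    if p0 is None: p0,M0=s["ee_pos"],R.from_quat(s["eef_rot"]).as_matrix()
    r=R.from_matrix(M0.T@M).as_rotvec(); d=M0.T@(np.array(p)-p0)
    print("turn",r.round(4),"shift",d.round(4))
E
python3 - <<'E'
from go import *
rel([.47,-.25,.29],down(-20)); rel([.566,.281,.25],down(36),np.array([.47,-.25,.29]),down(-20))
E
```

```text
turn [-4.000e-04 -1.000e-04 -7.769e-01] shift [ 0.3167 -0.197  -0.1047]
turn [ 0.      0.     -0.9774] shift [ 0.5318 -0.0914  0.04  ]
```

{"name": "play_rows", "arguments": {
  "increments": "0 0 -0.1 0.02 -0.01 -0.05 0.7;0 0 -0.777 0.317 -0.197 -0.105 0.7;0 0 -0.777 0.317 -0.197 -0.105 0.7;0 0 -0.777 0.317 -0.197 -0.105 0.7;0 0 -0.777 0.317 -0.197 -0.105 0.7;0 0 -0.777 0.317 -0.197 -0.105 0.7;0 0 -0.777 0.317 -0.197 -0.105 0.7;0 0 -0.777 0.317 -0.197 -0.105 0.7"
}}

```text
time: 1.1
ee_pos: [0.4668, -0.2548, 0.2897]
eef_rot: [0.819, 0.574, -0.0, 0.0]
ft_force: [0.5, -0.3, 0.2]
width: 0.061
grip_force: 0.0
```

```bash
python3 - <<'E'
from go import *
rel([.566,.281,.25],down(36)); print(read_state()["joint_positions"].round(2))
E
```

```text
turn [ 3.000e-04  7.000e-04 -9.774e-01] shift [ 0.5374 -0.0901  0.0394]
[ 0.77  0.11 -0.39  1.52  0.04  1.52  0.03]
```

{"name": "play_rows", "arguments": {
  "increments": "0 0 -0.977 0.535 -0.09 0.039 0.7;0 0 -0.977 0.535 -0.09 0.039 0.7;0 0 -0.977 0.535 -0.09 0.039 0.7;0 0 -0.977 0.535 -0.09 0.039 0.7;0 0 -0.977 0.535 -0.09 0.039 0.7;0 0 -0.977 0.535 -0.09 0.039 0.7;0 0 -0.977 0.535 -0.09 0.039 0.7;0 0 -0.977 0.535 -0.09 0.039 0.7"
}}

```text
time: 1.9
ee_pos: [0.5386, 0.1375, 0.2606]
eef_rot: [0.453, 0.891, 0.0, 0.0]
ft_force: [0.4, -1.2, 1.0]
width: 0.0608
grip_force: 0.0
```

```bash
python3 - <<'E'
from go import *
rel([.566,.281,.185],down(36)); print(read_state()["joint_positions"].round(2))
E
```

```text
turn [0.0005 0.0007 0.0018] shift [0.0998 0.1066 0.0756]
[ 0.32  0.23 -0.77  1.49  0.16  1.48  0.18]
```

{"name": "play_rows", "arguments": {
  "increments": "0 0 0 0.1 0.107 0.04 0.7;0 0 0 0.1 0.107 0.06 0.7;0 0 0 0.1 0.107 0.06 0.7;0 0 0 0.1 0.107 0.06 0.7;0 0 0 0.1 0.107 0.06 0.7;0 0 0 0.1 0.107 0.06 0.7"
}}

```text
time: 2.5
ee_pos: [0.5669, 0.2784, 0.201]
eef_rot: [0.455, 0.891, -0.0, 0.0]
ft_force: [-0.6, -0.3, -0.2]
width: 0.0607
grip_force: 0.0
```

```bash
python3 - <<'E'
from go import *
rel([.566,.281,.185],down(36))
t=camera("top")["color"][...,::-1];s=camera("side")["color"][...,::-1]
cv2.imwrite("pics/over.png",np.hstack([panel(t,140,140,110,110,400,400),panel(s,160,200,110,110,400,400)]))
E
```

```text
turn [ 0.0003  0.0009 -0.0015] shift [0.0027 0.0008 0.016 ]
```

View pics/over.png

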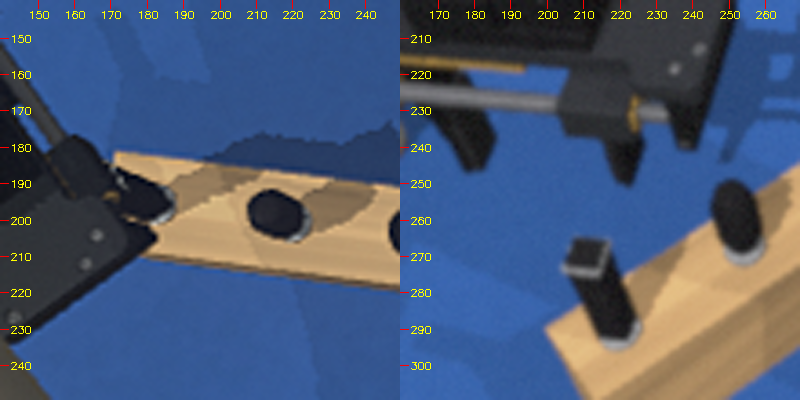

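The fingers straddle the handle from above: fingertips at side (181,247) and (222,250). I compare with the projection.

```bash
python3 - <<'E'
from go import *
import warnings
s=read_state();M=R.from_quat(s["eef_rot"]).as_matrix();p=s["ee_pos"];h=s["width"]/2
S=camera("side")
for d in(-h-.006,0,h+.006): print(proj(S,p+M[:,1]*d).round(1))
rel([.5665,.281,.114],down(36))
E
```

```text
[[229.1 257.6]]
[[208.5 255.8]]
[[188. 254.]]
turn [ 0.0014  0.0015 -0.0029] shift [0.0032 0.001  0.0876]
```

```bash
python3 - <<'E'
from go import *
s=read_state();M=R.from_quat(s["eef_rot"]).as_matrix();p=s["ee_pos"];h=s["width"]/2
print(s["time"],p.round(4),s["joint_vel"].round(3))
out=[]
for n,(x0,y0) in(("side",(160,200)),("top",(130,150))):
    c=camera(n);im=panel(np.ascontiguousarray(c["color"][...,::-1]),x0,y0,80,80,400,400)
    for k,(dx,dy,dz) in enumerate([(0,0,0),(0,h,0),(0,-h,0),(0,h,-.019),(0,-h,-.019)]):
        u=proj(c,p+M@np.array([dx,dy,dz]))[0]; print(n,u.round(1))
        cv2.circle(im,tuple(int(v) for v in (u+.5-[x0,y0])*5),3,[(0,255,0),(0,0,255),(0,0,255),(255,255,0),(255,255,0)][k],-1)
    out.append(cv2.convertScaleAbs(im,alpha=1.6,beta=20))
cv2.imwrite("pics/chk.png",np.hstack(out))
E
```

```text
2.65 [0.5673 0.2779 0.2016] [-0.001 -0.001 -0.003  0.002 -0.    -0.002 -0.003]
side [208.4 255.8]
side [191.3 254.3]
side [225.6 257.3]
side [188.3 248.1]
side [223.4 251.2]
top [161.8 185.3]
top [152.6 172.1]
top [171.1 198.6]
top [147.9 170. ]
top [166.8 197.2]
```

View pics/chk.png

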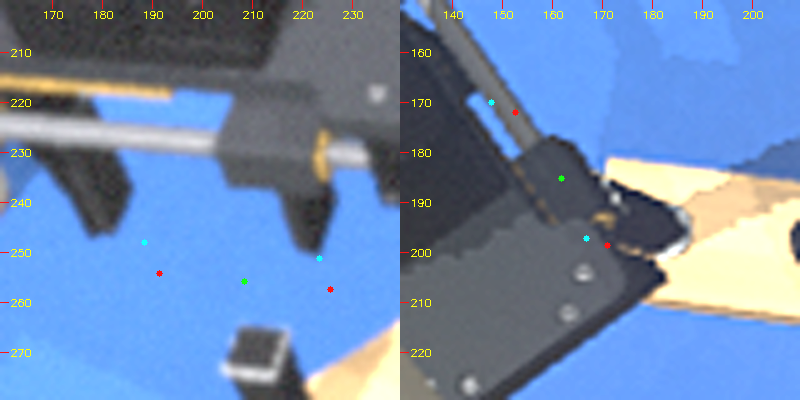

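The fingertips show at side (181,247) and (221,250), but the projected TCP is (208,256), so about 7 px differ. The start picture has the tool turned differently, so I check it to tell a world offset from a tool offset.

```bash
python3 - <<'E'
from go import *
S=camera("side")
M=R.from_quat([.97536,.2206,-.0002,-.0007]).as_matrix();p=np.array([.26875,-.56376,.18464])
for dy in(-.043,0,.043): print(proj(S,p+M@[0,dy,0]).round(1),proj(S,p+M@[0,dy,-.019]).round(1))
s0=cv2.imread("pics/side0.png")
cv2.imwrite("pics/st0.png",cv2.convertScaleAbs(panel(s0,540,40,100,80,750,600),alpha=1.5,beta=20))
E
```

```text
[[556.  125.5]] [[559.7 119. ]]
[[553.9 115.5]] [[557.5 109.1]]
[[551.9 106.1]] [[555.3  99.8]]
```

View pics/st0.png

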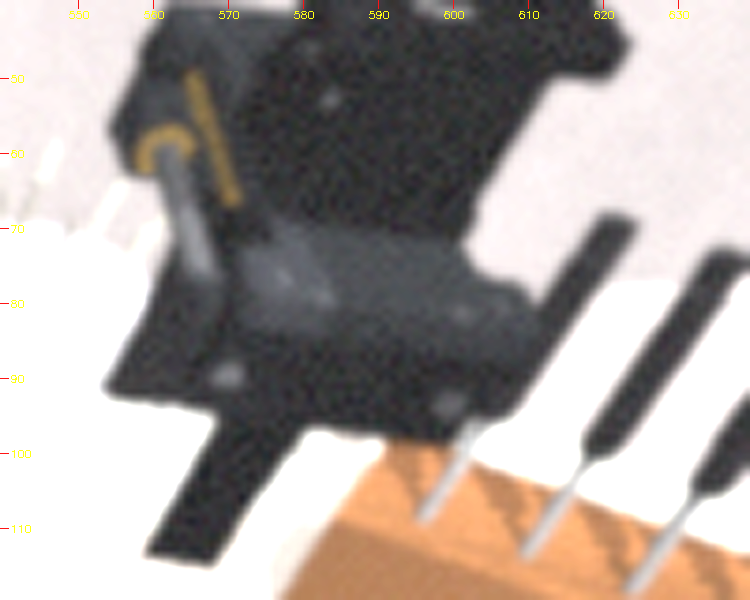

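```bash
python3 - <<'E'
from go import *
from scipy.optimize import least_squares
S=camera("side")
s=read_state();Mc=R.from_quat(s["eef_rot"]).as_matrix();pc=s["ee_pos"];h=s["width"]/2
M0=R.from_quat([.97536,.2206,-.0002,-.0007]).as_matrix();p0=np.array([.26875,-.56376,.18464])
for t,tap in((.015,.007),(.012,.006)):
    ob=[(pc,Mc,(.0095,h+tap,0),(180.5,246.8)),(pc,Mc,(.0095,-h-tap,0),(221.5,250)),
    (p0,M0,(.0095,-.0434-t,0),(559,113.5)),(p0,M0,(-.0095,-.0434-t,0),(568,115)),(p0,M0,(.0095,.0434,0),(554,91.5))]
    f=lambda o:np.array([proj(S,p+M@(np.array(l)+o))[0]-u for p,M,l,u in ob]).ravel()
    r=least_squares(f,np.zeros(3)); print(r.x.round(4),f(r.x).round(1))
E
```

```text
[ 0.0034 -0.0018 -0.0426] [-2.2  0.1  1.8  0.8  0.6  0.5  0.4  0.3  0.3 -0.4]
[ 0.0025 -0.0012 -0.0413] [-1.5  0.2  1.2  0.7  0.6  0.2  0.3 -0.   0.4  0. ]
```

The visible fingertips lie about 41 mm behind the reported TCP, with no notable sideways error. I test it physically: go to TCP z 0.145 and close gently. Full closing means the fingers really are higher.

{"name": "play_rows", "arguments": {
  "grip_force": 3,
  "increments": "0 0 0 0.003 0.001 0.04 0.7;0 0 0 0.003 0.001 0.057 0.7;0 0 0 0.003 0.001 0.057 0.7;0 0 0 0.003 0.001 0.057 0.1;0 0 0 0.003 0.001 0.057 0.1;0 0 0 0.003 0.001 0.057 0.1;0 0 0 0.003 0.001 0.057 0.1;0 0 0 0.003 0.001 0.057 0.1"
}}

```text
time: 3.65
ee_pos: [0.5656, 0.2827, 0.1439]
eef_rot: [0.454, 0.891, 0.0, 0.0]
ft_force: [0.0, 0.2, 0.5]
width: 0.0289
grip_force: 0.0
```

{"name": "play_rows", "arguments": {
  "increments": "0 0 0 0 0 0 0.1;0 0 0 0 0 0 0.1;0 0 0 0 0 0 0.1;0 0 0 0 0 0 0.1"
}}

```text
time: 4.05
ee_pos: [0.5654, 0.2827, 0.1434]
eef_rot: [0.454, 0.891, -0.0, 0.0]
ft_force: [0.4, 0.2, -0.3]
width: 0.0096
grip_force: 0.0
```

Closed to 9.6 mm with no contact, so the fingers really end about 41 mm above the reported TCP. I reopen and descend accordingly: TCP about 0.075, real tips about 0.116.

{"name": "play_rows", "arguments": {
  "increments": "0 0 0 -0.003 0 0 0.6;0 0 0 -0.003 0 0 0.6;0 0 0 -0.003 0 0 0.6;0 0 0 -0.003 0 0 0.6;0 0 0 -0.003 0 0 0.6;0 0 0 -0.003 0 0 0.6;0 0 0 -0.003 0 0.01 0.6;0 0 0 -0.003 0 0.02 0.6"
}}

```text
time: 4.85
ee_pos: [0.5672, 0.2802, 0.1226]
eef_rot: [0.454, 0.891, -0.0, 0.0]
ft_force: [-0.8, -0.3, -0.5]
width: 0.0518
grip_force: 0.0
```

{"name": "play_rows", "arguments": {
  "increments": "0 0 0 0 0 0.015 0.6;0 0 0 0 0 0.03 0.6;0 0 0 0 0 0.045 0.6;0 0 0 0 0 0.048 0.6"
}}

```text
time: 5.25
ee_pos: [0.566, 0.2794, 0.0726]
eef_rot: [0.454, 0.891, -0.001, -0.001]
ft_force: [0.5, -0.1, 0.4]
width: 0.0524
grip_force: 0.0
```

```bash
python3 - <<'E'
from go import *
s=read_state();M=R.from_quat(s["eef_rot"]).as_matrix();p=s["ee_pos"];h=s["width"]/2
print(p.round(4),s["ft_force"].round(1),h)
out=[]
for n,(x0,y0) in(("side",(170,230)),("top",(130,150))):
    c=camera(n);im=panel(np.ascontiguousarray(c["color"][...,::-1]),x0,y0,80,80,400,400)
    for dy in(-h,0,h):
        u=proj(c,p+M@np.array([0,dy,-.041]))[0]
        cv2.circle(im,tuple(int(v) for v in (u+.5-[x0,y0])*5),2,(0,255,0),-1)
    out.append(cv2.convertScaleAbs(im,alpha=1.6,beta=20))
cv2.imwrite("pics/down.png",np.hstack(out))
E
```

```text
[0.566  0.2794 0.0726] [ 0.5 -0.1  0.4] 0.026196019839089802
```

View pics/down.png

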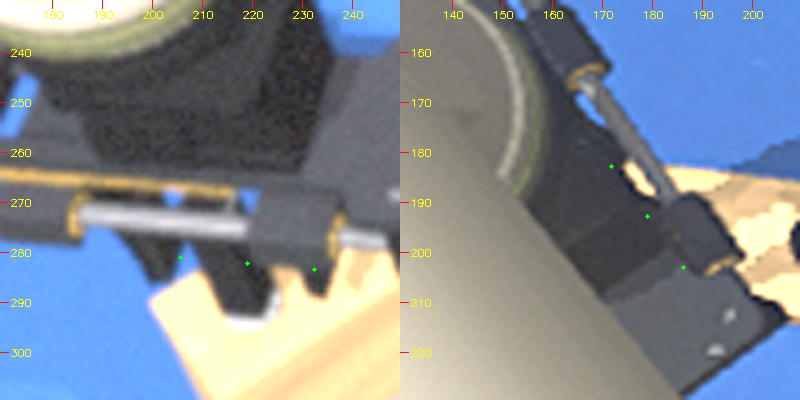

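Side view: the fingers at (202,286) and (233,289) straddle the handle (217,285), clear of the block. I close and grip.

{"name": "play_rows", "arguments": {
  "grip_force": 30,
  "increments": "0 0 0 0 0 0 0;0 0 0 0 0 0 0;0 0 0 0 0 0 0;0 0 0 0 0 0 0;0 0 0 0 0 0 0;0 0 0 0 0 0 0;0 0 0 0 0 0 0;0 0 0 0 0 0 0"
}}

```text
time: 6.15
ee_pos: [0.5672, 0.2802, 0.0756]
eef_rot: [0.454, 0.891, 0.0, 0.0]
ft_force: [0.1, 0.2, 1.7]
width: 0.0177
grip_force: 30.0
```

```bash
python3 - <<'E'
from go import *
s=read_state();print({k:np.round(v,4) for k,v in s.items()})
E
```

```text
{'time': np.float64(6.15), 'joint_positions': array([ 0.0273,  0.5398, -0.7527,  1.5387,  0.3842,  1.2159, -0.1611]), 'joint_vel': array([ 0.001 , -0.0007, -0.0008,  0.0004,  0.0001,  0.0016,  0.0008]), 'joint_torque': array([-7.06000e-02, -6.31556e+01, -1.29337e+01, -3.43754e+01,
       -7.14000e-02, -7.03000e-02, -7.00000e-04]), 'ee_pos': array([0.5672, 0.2802, 0.0756]), 'eef_rot': array([4.541e-01, 8.909e-01, 0.000e+00, 1.000e-04]), 'ft_force': array([0.06  , 0.1796, 1.7082]), 'torque': array([-0.0139, -0.1032,  0.0103]), 'grip_force': np.float64(30.0), 'width': np.float64(0.0177)}
```

Gripped at 17.7 mm, flat on the sides. Lift straight, slowly at first.

{"name": "play_rows", "arguments": {
  "increments": "0 0 0 0 0 -0.01 0;0 0 0 0 0 -0.025 0;0 0 0 0 0 -0.045 0;0 0 0 0 0 -0.07 0;0 0 0 0 0 -0.095 0;0 0 0 0 0 -0.12 0;0 0 0 0 0 -0.15 0;0 0 0 0 0 -0.16 0"
}}

```text
time: 6.95
ee_pos: [0.568, 0.2813, 0.2401]
eef_rot: [0.454, 0.891, 0.002, 0.002]
ft_force: [-0.5, -0.6, -0.6]
width: 0.0177
grip_force: 30.0
```

```bash
cat >> go.py <<'E'
D=np.array([.5401,-.2571,.1193]);N=np.array([-.3723,-.1228,.9199]);U=np.array([.8736,.2882,.392])
MT=np.c_[np.cross(U,-N),U,-N]
E
python3 - <<'E'
from go import *
s=read_state();print(s["ee_pos"].round(4),s["width"].round(4),s["ft_force"].round(2))
rel([.5,.02,.27],down(25)); 
rel(D+N*(.07+.0656),MT,np.array([.5,.02,.27]),down(25))
E
```

```text
Traceback (most recent call last):
AttributeError: 'float' object has no attribute 'round'
```

```bash
python3 - <<'E'
from go import *
rel([.5,.02,.27],down(25)); 
rel(D+N*(.07+.0656),MT,np.array([.5,.02,.27]),down(25)); print(D+N*.1356)
E
```

```text
turn [0.0053 0.0002 0.1919] shift [-0.1715 -0.2084 -0.0309]
turn [-0.4024 -0.0237  0.1161] shift [-0.2618 -0.1336  0.026 ]
[ 0.48961612 -0.27375168  0.24403844]
```

{"name": "play_rows", "arguments": {
  "increments": "0 0 0.19 -0.171 -0.208 -0.031 0;0 0 0.19 -0.171 -0.208 -0.031 0;0 0 0.19 -0.171 -0.208 -0.031 0;0 0 0.19 -0.171 -0.208 -0.031 0;0 0 0.19 -0.171 -0.208 -0.031 0;0 0 0.19 -0.171 -0.208 -0.031 0;0 0 0.19 -0.171 -0.208 -0.031 0"
}}

```text
time: 7.65
ee_pos: [0.499, 0.0157, 0.2672]
eef_rot: [0.539, 0.842, -0.001, 0.001]
ft_force: [-0.3, 0.4, -0.1]
width: 0.0176
grip_force: 30.0
```

{"name": "play_rows", "arguments": {
  "increments": "-0.4 -0.024 0.116 -0.262 -0.134 0.026 0;-0.4 -0.024 0.116 -0.262 -0.134 0.026 0;-0.4 -0.024 0.116 -0.262 -0.134 0.026 0;-0.4 -0.024 0.116 -0.262 -0.134 0.026 0;-0.4 -0.024 0.116 -0.262 -0.134 0.026 0;-0.4 -0.024 0.116 -0.262 -0.134 0.026 0;-0.4 -0.024 0.116 -0.262 -0.134 0.026 0;-0.4 -0.024 0.116 -0.262 -0.134 0.026 0"
}}

```text
time: 8.45
ee_pos: [0.4895, -0.274, 0.2398]
eef_rot: [0.574, 0.795, 0.162, 0.116]
ft_force: [0.3, -0.0, -0.3]
width: 0.018
grip_force: 30.0
```

```bash
python3 - <<'E'
from go import *
rel(D+N*(.07+.0656),MT)
s=read_state();M=R.from_quat(s["eef_rot"]).as_matrix();p=s["ee_pos"];print(s["joint_positions"].round(2),s["joint_vel"].round(3))
for n in("side","top"):
    c=camera(n);cv2.imwrite(f"pics/{n}_h.png",c["color"][...,::-1])
    print(n,"tip",proj(c,p+M[:,2]*.0656).round(1),"shank end",proj(c,p+M[:,2]*.0506).round(1),"flange",proj(c,p-M[:,2]*.0094).round(1),"disc",proj(c,D).round(1))
E
```

```text
turn [-0.0026 -0.002   0.0011] shift [ 0.0002  0.0018 -0.0038]
[ 0.87 -0.01 -0.22  1.8  -0.36  1.14  1.09] [-0.019 -0.032 -0.032  0.013 -0.005 -0.001 -0.005]
side tip [[406.3 132.2]] shank end [[409.7 128.1]] flange [[424.1 110.8]] disc [[391.9 148.3]]
top tip [[459.2 211.2]] shank end [[462.8 213.4]] flange [[478.9 223.6]] disc [[444.6 201.1]]
```

```bash
python3 - <<'E'
from h import *
for n,(u,v) in(("side",(406,132)),("top",(459,211))):
    a=cv2.imread(f"pics/{n}0.png");b=cv2.imread(f"pics/{n}_h.png")
    print(n,"cols",u-22,"..")
    for y in range(v-14,v+20):
        print(y,"".join("%s%x"%("*" if abs(int(b[y,x].max())-int(a[y,x].max()))>25 else " ",b[y,x].mean()//16) for x in range(u-22,u+23)))
E
```

```text
side cols 384 ..Traceback (most recent call last):
  File "<stdin>", line 6, in <module>
  File "<stdin>", line 6, in <genexpr>
TypeError: %x format: an integer is required, not numpy.float64
```

```bash
python3 - <<'E'
from h import *
for n,(u,v) in(("side",(406,132)),("top",(459,211))):
    a=cv2.imread(f"pics/{n}0.png");b=cv2.imread(f"pics/{n}_h.png")
    print(n,"cols",u-22,"..")
    for y in range(v-14,v+20):
        print(y,"".join("%s%x"%("*" if abs(int(b[y,x].max())-int(a[y,x].max()))>25 else " ",int(b[y,x].mean()//16)) for x in range(u-22,u+23)))
E
```

```text
side cols 384 ..
118  6 7 6 6 6 6 6 6 6 6 6 6 6 6 6 6 6 6 6 6 6 7 6 6 6 6*5*5*5*5*5*6*7*8*8*8*7*6 6 7 6 6 6 6 6
119  6 6 6 6 6 6 6 7 6 6 6 6 6 6 6 6 6 6 6 6 6 6 7 6 6*5*4*4*4*5*6*7*8*8*8*7*6 6 6 6 6 6 6 6 6
120  6 6 6 6 6 6 6 6 6 6 6 6 6 6 6 6 6 6 6 6 6 6 6 6*5*5*5*4*5*6*7*8*8*8*7*6*5*5*5 6 6 6 6 6 6
121  6 6 6 6 6 6 6 6 6 6 6 6 6 6 6 6 7 6 6 6 6 6 6 6*5*5*4*5*5*7*8*8*8*7*6*5*5*5*5*5*5 6 6 6 6
122  6 6 6 6 6 6 6 6 6 7 6 6 6 6 6 6 6 6 6 6 7 6 6*5*5*5*5*5*6*8*8*8*7*6*5*5*5*4*4*4*5*5*5 6 6
123  6 6 6 6 6 6 6 7 6 6 6 6 6 6 6 6 6 6 6 6 6 6 6*5*5*5*5*6*8*8*8*7*6*5*5*5*5*5*5*5*4*5*5*5*5
124  6 6 6 6 6 6 6 6 6 6 6 6 6 6 6 6 6 6 6 6 6 6 6*5*4*5*6*7*8*8*8*6*5*5 6 6 6*5*5*5*4*4*4*4*5
125  6 6 6 6 6 6 6 6 6 6 6 6 6 6 6 6 6 6 6 6 6 6*5*5*5*6*7*8*8*8*7*5*5 6 6 6 6*5*4*4*5*5*5*4*4
126  6 6 6 6 6 6 6 6 6 6 6 6 6 6 6 6 6 6 6 6 6 6*5*5*5*7*8*8*8*7*6*5*5 6 6 6*5*5*5*4*4*5*4*5*5
127  6 6 6 6 6 7 6 6 6 6 6 6 6 6 6 6 6 6 6 6 6*5*5*5*7*8*8*8*7*6*5*4*5*5*5 6*5*5*4*4*5*5*4*5*4
128  6 6 6 6 6 6 6 6 6 6 6 6 6 6 6 6 6 6 6 6 6*5*5*6*8*8*8*7*6*5*5*5*5*5*5*5*5*4*5*4*4*4*4*4*5
129  6 6 7 6 6 6 6 6 6 6 6 6 6 6 6 6 6
[... 4692 characters left out ...]
e d d c 9 4 5 5 7 7*2*0*0*0*0*0*0*0
224  b 7 9 a a a a a 9 a d d d d d d d d d a 6 3 3 4 6 b d d d a 8 9 5 4 5 7*6*0*0*0*0*0*0*0*0
225  b 8 a a a a a a 9 a d d d d d d d d d d c a a b c d d d b 3 3 6 7 4 6 8 7*0*0*1*0*0*1*0*0
226  b 8 b a a a a a a b d d d d d d d d c d d d d d d d d d b 4 6 a 9 4 6*8 7*1*0*1*0*0*0*1*1
227  b 9 a a a a a a a 9 a d d d d d d d d c c d d d d d d d d a a c 8 4 6*8 8*3*0*1*0*1*1*0*1
228  d b 8 a a a a 9 9 9 a d d d d d d d d c c d d d d d c c b 8 5 5 5 4 6*8 8*4*0*0*0*1*0*1*0
229  d b 8 a a a 9 a b b d d d d d d d d d d d d d c c b 6 4 5 5 5 5 5 7 7*7 8 6*0*0*0*0*0*0*1
230  d c 9 a a c a a d d d d d d d d d d d d c c b 7 4 5 5 5 5 5 5 7 8 8 7 5 8 8*0*0*0*0*1*0*0
```

The probe is where predicted: tip end at side (406,134) and top (458,212.5), within about 1 px. Next I bring the tip to 8 mm off the disc.

```bash
python3 - <<'E'
from go import *
rel(D+N*(.008+.0656),MT); print(read_state()["ee_pos"],read_state()["joint_vel"].round(3))
E
```

```text
turn [-0.0022 -0.0017  0.0041] shift [-0.0011  0.0009  0.0585]
[ 0.48992224 -0.2725481   0.24053194] [-0.004 -0.013 -0.002  0.004  0.004 -0.002  0.002]
```

{"name": "play_rows", "arguments": {
  "increments": "-0.002 -0.001 0.003 -0.001 0.001 0.012 0;-0.002 -0.001 0.003 -0.001 0.001 0.025 0;-0.002 -0.001 0.003 -0.001 0.001 0.038 0;-0.002 -0.001 0.003 -0.001 0.001 0.05 0;-0.002 -0.001 0.003 -0.001 0.001 0.058 0;-0.002 -0.001 0.003 -0.001 0.001 0.058 0;-0.002 -0.001 0.003 -0.001 0.001 0.058 0;-0.002 -0.001 0.003 -0.001 0.001 0.058 0"
}}

```text
time: 9.35
ee_pos: [0.5119, -0.2684, 0.1881]
eef_rot: [0.575, 0.793, 0.162, 0.118]
ft_force: [0.4, -0.5, -0.9]
width: 0.0177
grip_force: 30.0
```

```bash
python3 - <<'E'
from go import *
rel(D+N*(.008+.0656),MT)
s=read_state();M=R.from_quat(s["eef_rot"]).as_matrix();p=s["ee_pos"];print(s["ft_force"].round(2),s["torque"].round(3),s["joint_vel"].round(3))
out=[]
for n,(x0,y0) in(("side",(366,105)),("top",(424,180))):
    c=camera(n);b=np.ascontiguousarray(c["color"][...,::-1]);cv2.imwrite(f"pics/{n}_n.png",b)
    out.append(panel(b,x0,y0,50,50,400,400))
    print(n,"tip",proj(c,p+M[:,2]*.0656).round(1),"shank end",proj(c,p+M[:,2]*.0506).round(1),"flange",proj(c,p-M[:,2]*.0094).round(1),"disc",proj(c,D).round(1))
cv2.imwrite("pics/near.png",np.hstack(out))
E
```

```text
turn [ 0.0002  0.0017 -0.0013] shift [0.0019 0.0009 0.0015]
[ 0.36 -0.45 -0.91] [-0.194  0.375  0.013] [ 0.    -0.002 -0.    -0.     0.    -0.001  0.001]
side tip [[394.3 145.7]] shank end [[397.3 142.1]] flange [[410.3 126.6]] disc [[391.9 148.3]]
top tip [[447.6 202.4]] shank end [[450.7 204.4]] flange [[464.5 213.2]] disc [[444.6 201.1]]
```

View pics/near.png

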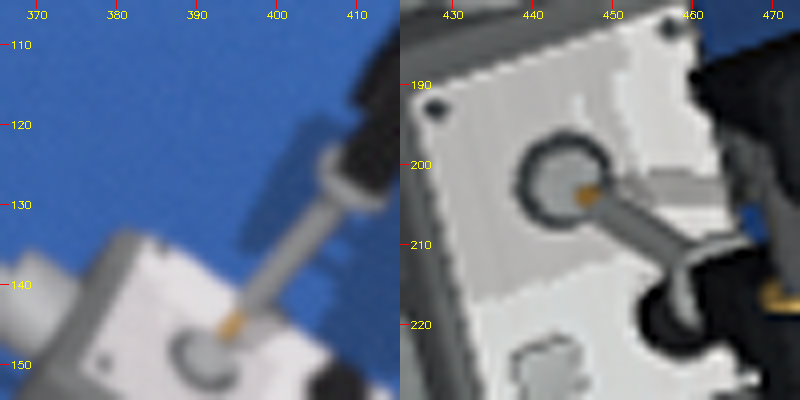

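The tip end is at side (393.3,146.8) and top (445.8,203.6). The disc middle is at side (391.4,148.6) and top (444,202). I compute the offset in the plate frame from these.

```bash
python3 - <<'E'
from go import *
s=read_state();M=R.from_quat(s["eef_rot"]).as_matrix();p=s["ee_pos"]
T,S=camera("top"),camera("side")
f=lambda P:np.r_[proj(T,P)[0],proj(S,P)[0]]
J=np.c_[[ (f(D+MT[:,i]*.001)-f(D)) for i in range(3)]].T  # px per mm
ob=np.r_[1.75,1.6,1.85,-1.85]
print("obs offset mm (tool x,y,z)",np.linalg.lstsq(J,ob,rcond=None)[0].round(2)); 
print("model offset",(MT.T@(p+M[:,2]*.0656-D)*1e3).round(2))
E
```

```text
obs offset mm (tool x,y,z) [ 0.29 -0.8  -8.78]
model offset [-2.03 -0.95 -9.57]
```

```bash
cat >> go.py <<'E'
def avg(k=10):
    F=[];P=[];Q=[]
    for _ in range(k):
        camera("side"); s=read_state(); F.append(s["ft_force"]);P.append(s["ee_pos"]);Q.append(R.from_quat(s["eef_rot"]).as_matrix()[:,2])
    F,P,Q=map(np.array,(F,P,Q)); z=Q.mean(0); z/=np.linalg.norm(z)
    print("t",s["time"],"F",F.mean(0).round(2),"sd",F.std(0).round(2),"Fn",(F@N).mean().round(2),"P rel plate mm",(MT.T@(P.mean(0)-D)*1e3).round(2),"sd",P.std(0).round(5),"tilt deg",np.degrees(MT.T@z)[:2].round(2))
E
python3 -c "
from go import *
avg()"
```

```text
t 10.05 F [ 0.18  0.3  -0.25] sd [0.34 0.25 0.5 ] Fn -0.34 P rel plate mm [ -1.56  -1.18 -74.69] sd [1.e-05 6.e-05 1.e-04] tilt deg [-0.06 -0.01]
```

{"name": "play_rows", "arguments": {
  "increments": "0 0 0 0.0005 0.001 0.003 0;0 0 0 0.0005 0.001 0.006 0;0 0 0 0.0005 0.001 0.008 0;0 0 0 0.0005 0.001 0.009 0;0 0 0 0.0005 0.001 0.01 0;0 0 0 0.0005 0.001 0.011 0;0 0 0 0.0005 0.001 0.012 0;0 0 0 0.0005 0.001 0.012 0"
}}

```text
time: 10.85
ee_pos: [0.5169, -0.2658, 0.1768]
eef_rot: [0.575, 0.794, 0.162, 0.117]
ft_force: [-1.9, 1.2, 1.7]
width: 0.0177
grip_force: 30.0
```

```bash
python3 -c "
from go import *
avg(12)"
```

```text
t 11.45 F [-1.86  0.7   1.85] sd [0.51 0.41 0.55] Fn 2.31 P rel plate mm [ -0.99  -0.19 -62.64] sd [1.e-05 2.e-05 2.e-05] tilt deg [-0.04 -0.02]
```

Contact: compression is about 3.3 mm by force and 3.0 mm by position. Press about 1.8 mm further.

{"name": "play_rows", "arguments": {
  "increments": "0 0 0 0 0 0.0006 0;0 0 0 0 0 0.0012 0;0 0 0 0 0 0.0018 0;0 0 0 0 0 0.0018 0;0 0 0 0 0 0.0018 0;0 0 0 0 0 0.0018 0"
}}

```text
time: 12.05
ee_pos: [0.5176, -0.2657, 0.1752]
eef_rot: [0.575, 0.794, 0.162, 0.117]
ft_force: [-2.6, -0.0, 2.5]
width: 0.0176
grip_force: 30.0
```

```bash
python3 - <<'E'
from go import *
avg(20); s=read_state(); print(s["width"],s["grip_force"],s["joint_vel"].round(4))
for n,(u,v) in(("side",(392,147)),("top",(446,203))):
    b=camera(n)["color"].astype(int); print(n,"cols",u-10)
    for y in range(v-12,v+10): print(y," ".join("%2d"%((b[y,x,0]-b[y,x,2])//8) if b[y,x,0]-b[y,x,2]>24 else " %x"%(b[y,x].mean()//16).astype(int) for x in range(u-10,u+14)))
E
```

```text
t 13.05 F [-1.72  0.24  2.47] sd [0.46 0.55 0.46] Fn 2.89 P rel plate mm [ -1.06  -0.17 -60.82] sd [2.e-05 2.e-05 2.e-05] tilt deg [-0.05 -0.01]
0.01794786067410671 30.000388082116842 [-0.0006 -0.0011  0.0003  0.0001 -0.0011  0.0009 -0.0006]
side cols 382
135  7  9  b  9  7  8  7  7  6  6  6  6  5  5  4  5  4  5  6  7  8  7  6  6
136  8  a  c  a  9  a  a  8  7  6  6  5  5  5  5  5  5  6  7  8  8  7  6  6
137  9  c  d  d  c  d  d  c  9  7  6  5  5  5  6  6  6  7  8  8  8  7  6  6
138  a  c  d  d  d  d  d  d  d  a  8  6  5  5  6  7  7  8  8  8  7  6  6  6
139  b  c  d  d  d  d  d  d  d  d  b  9  7  6  6  7  8  8  8  7  6  5  5  5
140  c  c  c  d  d  d  d  d  e  d  d  b  a  8  7  8  8  8  7  7  6  6  5  5
141  c  c  c  c  c  d  d  d  d  d  d  d  c  9  8  8  8  7  7  6  6  6  6  6
142  c  c  c  c  c  d  d  d  d  d  d  d  c  9  8  8  8  7  6  6  6  6  6  5
143  c  c  c  c  c  c  d  d  d  d  d  c  a  9  8  8  7  6  6  6  6  6  6  5
144  c  c  c  c  c  c  c  d  d  d  d  b  9  8  8  8  8  8  7  6  6  6  6  5
145  c  c  c  c  c  c  c  c  c  c  b  9  8  8  7  8  9  9  9  8  8  7  5  5
146  c  
[... 1812 characters left out ...]
8  9  9  9  9  9
204  b  a  6  3  5  8  9  8  6  6  6  6  6  5  5  5  6  8  8  8  9  a  9  9
205  b  b  a  3  3  5  9  9  7  5  5  6  6  6  6  5  5  9  b  a  b  e  c  9
206  b  b  a  7  3  4  7  9  8  5  5  5  6  6  6  6  5  5  7  b  d  c  c  c
207  b  b  b  a  6  4  3  4  5  5  5  6  5  5  6  6  6  5  5  4  6  6  6  7
208  b  b  b  b  b  9  6  5  5  7  a  b  7  5  5  5  6  6  6  5  5  7  8  8
209  b  b  b  b  b  b  b  b  b  b  b  b  b  9  7  5  5  6  5  6  8  9  7  3
210  b  b  b  b  b  b  b  b  b  b  b  b  b  b  b  7  5  5  5  7  7  2  0  0
211  b  b  b  b  b  b  b  b  b  b  b  b  b  b  b  b  9  6  6  6  1  0  0  1
212  a  b  b  b  b  b  b  b  b  b  b  b  b  b  b  b  b  a  7  8  3  0  0  1
```

Compression is about 4.8 mm (force about 3.2 N over baseline, agreeing with position). The tip is on the disc's middle in both views, the disc has not moved and the arm is still. I hand in.

```bash
python3 -c "
from bench import *
print(close_job())"
```

```text
the job is handed in; nothing more can be done
None
```

I handed the job in with the probe still held on the middle of the contact disc, square to the plate and tip pressed in about 4.8 mm (by force and position); no verdict came back.

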